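# Make up two soil-sampling kits on the weighing bench

## Robot

A 7-joint arm with a two-finger parallel gripper is mounted at the origin on the work surface. World frame = base frame: x ahead of the robot, y to its left, z up, the work surface at z = 0. Lengths are in m, angles in rad, forces in N, time in s.
With the tool pointing down it reaches from about 0.425 to 0.875 m from the base axis. Payload 4.7 kg.
Tool frame: the origin (TCP) lies at the very end of the fingers, on their centre line; the grasp point (between the pads) lies 19 mm behind it; z points along the fingers, y is the line along which they close (so a half turn about z gives the same grasp; the last joint's range is limited). The gripper opens to 87 mm and grips with 3 to 60 N. Pads are 19 mm wide; open, the fingers measure 117 mm over their backs; the gripper's body (75 mm by 190 mm) begins 51 mm behind the grasp point.
Start: joints at [1.321, 0.321, -0.07, 1.45, 0.023, 1.371, -0.057], TCP at [0.169, -0.628, 0.223] pointing down, gripper open.
Joint ranges: [-2.86, 2.86], [-0.3, 2.09], [-1.38, 1.24], [0.06, 2.45], [-1.56, 4.7], [0.09, 2.05], [-2.69, 2.69]. Speed limits (rad/s): [2.57, 2.57, 3.14, 3.14, 3.14, 3.14, 3.14].

## Interface

Orientations are given as a rotation vector (axis times angle).
In Python, from bench import ctrl, get_image, job gives the robot as it stands.
- The arm moves only by the shell command python3 -m crank 'ROWS' [FORCE]. ROWS is JSON, a list that holds one entry, the list of rows, each a list of 5 numbers: the shift along the tool's x, y, z in mm, then the turn about the tool's z in rad, then the closure, from -1 (fully open) to 1 (shut), so that 0 is half open. A call has 1 to 10 rows; each row shifts and turns the commanded pose from where the row before left it, along the tool's axes as they then stand; what a row does not reach is not made up. A row lasts 1/12 s, in which the tool goes at most 41.7 mm and 7.16 degrees, less where a joint would pass 70% of its speed; a pose out of reach is approached as far as the arm can. A call with a gripper value outside its range is refused whole. The fingers move at their own pace and stop on an object; FORCE is the grip in N (left out, the last holds). Time passes only in rows, so rows that do not move let the fingers close. It gives the time, the measured TCP pose, the force, the opening and the grip force at its end, in the units of the state.
- ctrl.get_state(): the state, without advancing time (a new reading comes with each control period).
- get_image(name): name is "scene" or "top"; returns a dict with "pixels" (480x640x3 uint8, red, green, blue), "fx", "fy", "cx", "cy" (pixels), "T" (4x4, takes a point from camera to world coordinates). Camera axes: x right, y down, z forward; pixel columns grow to the right and rows downward; lengths in m; the calibration is good to about 2 mm. A picture is of the moment at which its call begins. There is no depth.
- job.close_job(): hands the job in; it is judged then, once.
The state is a dict: "time": time; "joint_positions": joint angles; "qd": joint speeds; "joint_torque": joint torques, N m; "position": TCP position; "tool_rot": TCP orientation; "ft_force": force on the tool from outside, world axes, zero at the start; "torque": the same for the moment, N m; "grip_width": opening from 0.0 (shut) to 1.0 (fully open); "grip_force": force on a finger pad.
Only numpy, scipy, OpenCV 4.12 (cv2) and the standard library are available. Lean on these libraries where they do the work, as an engineer would, in place of code of your own. Each camera call takes 0.05 s, during which the arm holds its last target. There are 200 camera calls.

## Task

Make up the two soil-sampling kits: stand the large moisture tin and the square jar in their nests in the two-nest tray, and the small moisture tin and the shorter vial in theirs in the three-nest tray. Draw the bottom slide mailer out of the dispenser and lay it, right side up, in the oblong nest of the three-nest tray. Each thing sits flat on the floor of its own nest; the taller vial stays standing where it is, and the other mailers stay stacked in the dispenser.

Things in the scene. Friction and masses are not known exactly. Their poses are not given: they have to be found in the camera images.
- mailer0_c (a point): The bottom slide mailer in the dispenser: flat white plastic box 96 long x 36 wide x 12 mm thick. Point: its centre; x along its length, z up. At the start it lies level with its centre 36 mm above the bench, its front end (-x) standing 35 mm clear of the dispenser, over open air; three more lie on its rear part.
- mailer3_c (a point): The top one of the three mailers that stay in the dispenser, same size; the point is its centre, 72 mm above the bench at the start (12 mm lower once the bottom one has been drawn out and the stack has dropped).
- dispenser: Gravity-fed mailer dispenser, fixed: grey plinth 106 (x) x 64 x 30 mm high, on it a clear column 46 mm wide reaching 84 mm above the bench. Origin: centre of its underside, z up. The mouth, 17 mm high, is in the front face at x = -53 mm and looks along its -x, roughly towards the robot. The bottom mailer's centre starts at x = -40 mm; drawn level along -x it is out after about 65 mm.
- large_tin_c (a point): Large aluminium moisture tin with lid: upright cylinder 60 mm diameter, 42 mm high (about 80 g). The point is its centre, half-way up (21 mm).
- small_tin_c (a point): Small aluminium moisture tin with lid: upright cylinder 46 mm diameter, 36 mm high (about 50 g). The point is its centre, half-way up (18 mm).
- jar_c (a point): Square white plastic sample jar with a round black screw cap: body 46 x 46 x 50 mm high, cap 42 mm diameter, 65 mm high in all (about 100 g). The point is half-way up, 32.5 mm above its underside; its x and y axes are square to the flat sides.
- short_vial_c (a point): The shorter of two amber glass vials with black caps: upright cylinder 28 mm diameter, 45 mm high (about 50 g). The point is its centre, half-way up (22.5 mm).
- tall_vial_c (a point): The taller of the two amber glass vials with black caps: upright cylinder 28 mm diameter, 72 mm high. It is not needed. The point is its centre, half-way up (36 mm).
- bulk_tray: Kit tray with TWO nests, fixed: flat white plate 160 (x) x 90 (y) x 8 mm. Origin: centre of its underside, z up. Nests are dark-lined flat recesses 3 mm deep (floor 5 mm above the bench): a large round one, 76 mm diameter, centred at x = -36, y = 0 mm, for the large tin; a square one, 62 x 62 mm, square to the tray, at x = +44, y = 0 mm, for the jar.
- slide_tray: Kit tray with THREE nests, fixed: flat white plate 145 (x) x 135 (y) x 8 mm. Origin: centre of its underside, z up. Nests are dark-lined flat recesses 3 mm deep (floor 5 mm above the bench): oblong 112 (x) x 52 (y) mm at x = 0, y = -35.5 mm for the mailer (either way); round, 62 mm diameter, at x = -36, y = +30.5 mm for the small tin; round, 44 mm, at x = +44, y = +30.5 mm for the short vial.

How it is judged:
At the end, for the whole second after the job is handed in: All five in their own nests, flat on the floor (2 mm in height, 0.045 rad of tilt), within 11 mm of its centre along each tray axis, at rest. Tall vial upright (0.1 rad), moved under 30 mm. Top mailer level (0.12 rad) within 12 mm of the dispenser's axis (x of large_tin_c in the frame of bulk_tray between -0.047 and -0.025 m and y of large_tin_c in the frame of bulk_tray between -0.011 and 0.011 m and z of large_tin_c in the frame of bulk_tray between 0.024 and 0.028 m and angle between each of large_tin_c, jar_c, small_tin_c, short_vial_c, mailer0_c's own z axis and vertical below 0.045 rad and x of jar_c in the frame of bulk_tray between 0.033 and 0.055 m and y of jar_c in the frame of bulk_tray between -0.011 and 0.011 m and z of jar_c in the frame of bulk_tray between 0.0355 and 0.0395 m and x of small_tin_c in the frame of slide_tray between -0.047 and -0.025 m and y of small_tin_c in the frame of slide_tray between 0.0195 and 0.0415 m and z of small_tin_c in the frame of slide_tray between 0.021 and 0.025 m and x of short_vial_c in the frame of slide_tray between 0.033 and 0.055 m and y of short_vial_c in the frame of slide_tray between 0.0195 and 0.0415 m and z of short_vial_c in the frame of slide_tray between 0.0255 and 0.0295 m and x of mailer0_c in the frame of slide_tray between -0.011 and 0.011 m and y of mailer0_c in the frame of slide_tray between -0.0465 and -0.0245 m and z of mailer0_c in the frame of slide_tray between 0.009 and 0.013 m and linear speed of each of large_tin, small_tin, jar, short_vial, mailer0 below 0.01 m/s and distance of tall_vial_c from where it was at the start of the episode below 0.03 m and angle between tall_vial_c's own z axis and vertical below 0.1 rad and horizontal distance between mailer3_c and dispenser below 0.012 m and angle between mailer3_c's own z axis and vertical below 0.12 rad); the robot touches nothing.
It also fails if it takes over 120 s, if anything falls off the work surface, if the arm or the gripper's body presses on something with over 40 N, if the wrist force passes 120 N, or if a joint passes its speed limit or range.

## Working session

There is one attempt and no reset: what is moved stays moved. The work goes in short steps, Python scripts to look and compute and a shell command to move; the robot and the scene stay as the last step left them, time stands still between calls to the robot, and variables do not carry over. Pictures are saved under pics/ and viewed, at most 15 in all, crops included, and the job is handed in when it is done.

```bash
mkdir -p pics; ls
python3 - <<'E'
from bench import ctrl,get_image
import cv2,numpy as np
for n in("scene","top"):
    d=get_image(n);cv2.imwrite(f"pics/{n}0.png",d["pixels"][:,:,::-1]);print(n,d["fx"],d["fy"],d["cx"],d["cy"]);print(np.round(d["T"],4))
print(ctrl.get_state())
E
```

```text
pics
scene 596.1522322687472 596.1522322687472 320.5210222420131 232.7825080484534
[[-0.7618  0.5185 -0.3885  0.9197]
 [ 0.6477  0.5945 -0.4765  0.5123]
 [-0.0161 -0.6146 -0.7887  0.9517]
 [ 0.      0.      0.      1.    ]]
top 513.8193158442599 513.8193158442599 319.39395901345796 234.51153148422986
[[ 0.1634 -0.9635  0.2121  0.2766]
 [-0.9866 -0.1603  0.0322 -0.0208]
 [ 0.003  -0.2145 -0.9767  1.0065]
 [ 0.      0.      0.      1.    ]]
{'time': 0.1, 'joint_positions': array([ 1.32112059,  0.3217593 , -0.0700991 ,  1.45156042,  0.02260058,
        1.37078074, -0.05687783]), 'qd': array([-0.00030859, -0.00056252, -0.00036682, -0.00189813,  0.00105038,
       -0.00156557,  0.00142694]), 'joint_torque': array([-8.09826579e-04, -4.92571199e+01, -4.05682744e-01, -3.13401175e+01,
       -6.42431667e-02,  3.95095150e-02,  8.78225228e-05]), 'position': array([ 0.16930615, -0.62705215,  0.22156049]), 'tool_rot': array([-3.11261879e+00, -4.13014836e-01,  4.92552178e-04]), 'ft_force': array([ 0.7803904 , -0.61739825,  0.41769201]), 'torque': array([-0.0519321 ,  0.02623299,  0.06285281]), 'grip_force': 0.0, 'grip_width': 1.0006279126915414}
```

View pics/scene0.png

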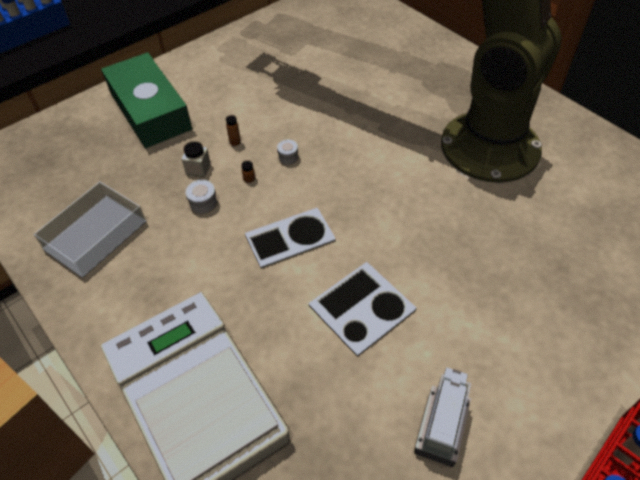

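View pics/top0.png

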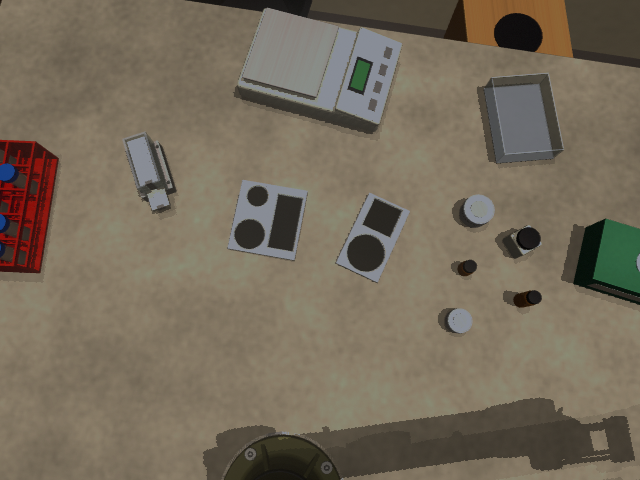

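```bash
cat > h.py <<'E'
from bench import ctrl,get_image
import cv2,numpy as np
from scipy.spatial.transform import Rotation as R
def ray(d,u,v,z):
    T=d["T"];r=T[:3,:3]@[(u-d["cx"])/d["fx"],(v-d["cy"])/d["fy"],1];o=T[:3,3]
    return (o+r*(z-o[2])/r[2])[:2]
def proj(d,p):
    T=d["T"];q=T[:3,:3].T@(np.array(p)-T[:3,3]);return np.round([d["fx"]*q[0]/q[2]+d["cx"],d["fy"]*q[1]/q[2]+d["cy"]],1)
def blobs(d,box,lo,hi,amin=20,ch=2):
    u0,v0,u1,v1=box;g=cv2.cvtColor(np.ascontiguousarray(d["pixels"][v0:v1,u0:u1]),cv2.COLOR_RGB2HSV)[:,:,ch]
    c,_=cv2.findContours(cv2.inRange(g,lo,hi),cv2.RETR_LIST,cv2.CHAIN_APPROX_NONE)
    return [k+np.array([u0,v0]) for k in c if cv2.contourArea(k)>=amin]
def to(x,y,z,yaw=None):
    "shift in tool axes (mm) to put TCP at x,y,z; yaw=desired angle of closing axis in world (mod pi)"
    s=ctrl.get_state();M=R.from_rotvec(s["tool_rot"]).as_matrix()
    d=M.T@(np.array([x,y,z])-s["position"])*1000
    a=np.arctan2(M[1,1],M[0,1]);t=None
    if yaw is not None: t=(a-yaw+np.pi/2)%np.pi-np.pi/2   # tool z down: + turn lowers world yaw
    print("shift mm",d.round(1),"turn",None if t is None else round(t,3),"q7",s["joint_positions"][6].round(2),"t",s["time"])
E
python3 - <<'E'
from h import *
d=get_image("top");s=get_image("scene")
print("tcp proj",proj(d,[.169,-.627,.222]),proj(s,[.169,-.627,.222]))
im=d["pixels"][:,:,::-1]
a=cv2.resize(im[180:345,430:570],None,fx=5,fy=5)[:600];b=cv2.resize(im[120:290,110:420],None,fx=2.55,fy=2.55,interpolation=cv2.INTER_CUBIC)
a=cv2.resize(im[180:345,430:570],None,fx=3.6,fy=3.6,interpolation=cv2.INTER_CUBIC)
cv2.imwrite("pics/a.png",a);cv2.imwrite("pics/b.png",b)
for nm,box,lo,hi in(("dark",(440,180,560,340),0,45),("bright",(430,180,560,340),150,255),("nests",(220,170,420,290),0,80),("trays",(220,170,420,290),130,255),("disp",(115,120,185,225),150,255)):
    for k in blobs(d,box,lo,hi):
        (c,wh,an)=cv2.minAreaRect(k);m=cv2.moments(k);print(nm,cv2.contourArea(k),np.round([m["m10"]/m["m00"],m["m01"]/m["m00"]],1),np.round(c,1),np.round(wh,1),round(an,1))
E
```

```text
tcp proj [729.8 496.5] [255.3 -28.5]
dark 293.0 [526.7 298.3] [526.8 298.4] [13.7 27.3] 78.7
dark 182.0 [466.4 267.2] [466.6 267.2] [12.5 18.8] 63.4
dark 167.5 [511.2 246.7] [511.2 247. ] [22.9  9. ] 57.7
dark 377.5 [527.7 238.2] [527.5 238.5] [21. 23.] 90.0
dark 89.5 [465.5 219.1] [465.5 217.7] [24.6  9.5] 53.6
bright 186.0 [459.2 320.1] [458.8 320.1] [16.1 15.7] 63.4
bright 332.0 [459.8 320.1] [459.8 320.2] [21.2 20.5] 45.0
bright 271.5 [478.6 208.7] [478.8 208.8] [19.1 18.4] 45.0
bright 543.0 [478.8 208.6] [479.  208.5] [26. 27.] 0.0
nests 1009.5 [365.4 252.6] [365.5 252.5] [35. 37.] 90.0
nests 641.5 [249.2 233.7] [249.  233.5] [28.6 29.1] 63.4
nests 809.0 [381.9 217.4] [382.  217.1] [30.  29.3] 25.3
nests 1249.5 [285.  222.5] [285.1 222.4] [24.8 53.7] 11.1
nests 283.0 [257.3 195.8] [257.3 195.9] [19.8 19. ] 8.1
trays 126.5 [356.2 272.7] [355.9 272.6] [48.8  3.7] 25.8
trays 233.5 [265.3 254.6] [261.4 254. ] [71.1 15.1] 0.8
trays 1199.0 [365.6 252.5] [365.5 252.5] [39. 39.] 0.0
trays 790.0 [249.1 233.5] [249.  233.5] [32. 31.] 0.0
trays 97.0 [300.5 227.6] [300.6 227.5] [ 3.6 41.6] 10.9
trays 37.5 [407.9 203.5] [407.3 203.2] [9.2 5.7] 45.0
trays 1006.0 [382.1 217.1] [381.9 217. ] [33.7 32.4] 24.8
trays 20.0 [365.7 197.5] [366. 198.] [8. 4.] 90.0
trays 1519.0 [284.9 222.3] [284.9 222. ] [28.8 57.1] 10.9
trays 52.0 [390.8 196.2] [391.2 195.9] [13.4  6.7] 63.4
trays 29.5 [328.6 189.4] [329.  189.5] [5. 8.] 90.0
trays 396.5 [257.2 195.4] [257.3 195.3] [21.9 22.6] 45.0
trays 40.0 [342.4 183. ] [342.2 182.7] [8.5 6.4] 45.0
trays 89.5 [241.2 178.7] [241.3 178.3] [ 8.6 15.4] 41.6
trays 22959.0 [318.5 230.6] [319.5 229.5] [119. 199.] 90.0
disp 50.5 [158.7 198.5] [157.6 199.6] [14.2 16.4] 71.6
disp 171.5 [142.9 164.4] [141.6 161.9] [42.7 16.4] 71.6
```

View pics/a.png

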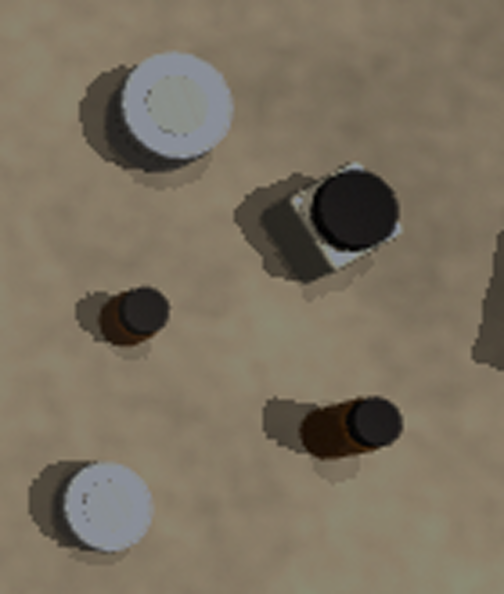

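View pics/b.png

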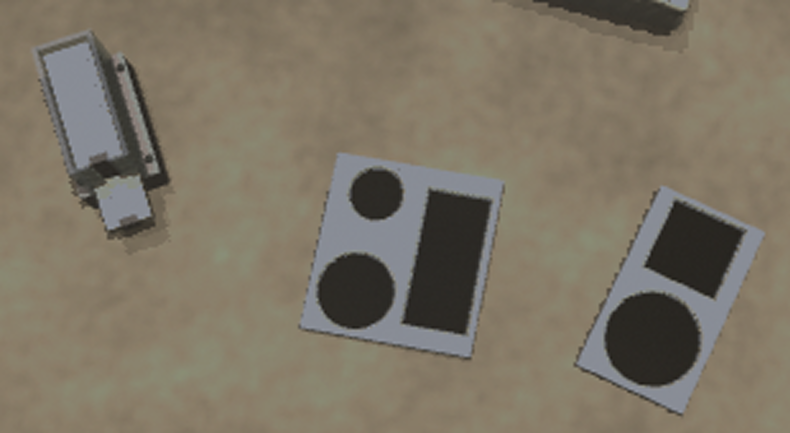

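Run:
```python
from h import *
d=get_image("top")
A=lambda x,y:(430+x/3.6,180+y/3.6)
B=lambda x,y:(110+x/2.55,120+y/2.55)
P=lambda n,uv,z:print(n,ray(d,*uv,z).round(4))
P("ltin",A(177,105),.042);P("stin",A(108,506),.036);P("jar",A(355,209),.065);P("sv",A(143,311),.045);P("tv",A(375,421),.072)
ang=lambda p,q,z:round(float(np.arctan2(*(ray(d,*q,z)-ray(d,*p,z))[::-1])),3)
print("jar ang",ang(A(297,197),A(332,268),.05),ang(A(297,197),A(355,165),.05))
lr=ray(d,365.4,252.6,.006);ls=ray(d,381.9,217.3,.006);print("bulk nests",lr,ls,np.linalg.norm(lr-ls),"ang x",np.arctan2(*(ls-lr)[::-1]))
st=ray(d,249.1,233.6,.006);sv=ray(d,257.3,195.7,.006);m=ray(d,285,222.4,.006)
print("slide nests",st,sv,m,np.linalg.norm(st-sv),"ang x",np.arctan2(*(sv-st)[::-1]), "mid->mailer",np.linalg.norm(m-(st*36+0*sv)/36) )
print("disp dirs", ang(B(80,172),B(45,50),.078),ang(B(128,158),B(93,38),.078))
P("mailer front corners",B(107,230),.042);P("",B(155,213),.042);P("b",B(97,200),.042);P("",B(143,180),.042)
c=[d["pixels"][120:225,115:185]]
s=get_image("scene");im=cv2.resize(s["pixels"][355:470,405:485,::-1],None,fx=5,fy=5,interpolation=cv2.INTER_CUBIC);cv2.imwrite("pics/c.png",im)
```

```text
ltin [ 0.5868 -0.2872]
stin [ 0.3682 -0.2746]
jar [ 0.5387 -0.3779]
sv [ 0.4711 -0.2797]
tv [ 0.429  -0.3937]
jar ang -2.596 -0.911
bulk nests [ 0.47262985 -0.08359396] [ 0.54937814 -0.10589396] 0.0799224001363479 ang x -0.282774143921453
slide nests [0.47269001 0.15073313] [0.55264084 0.14948022] [0.50705004 0.08423268] 0.07996064081188785 ang x -0.015669780538732733 mid->mailer 0.07485266568065242
disp dirs 0.5 0.496
mailer front corners [0.4804 0.3393]
 [0.4995 0.3064]
b [0.5023 0.3524]
 [0.5236 0.3213]
```

View pics/c.png

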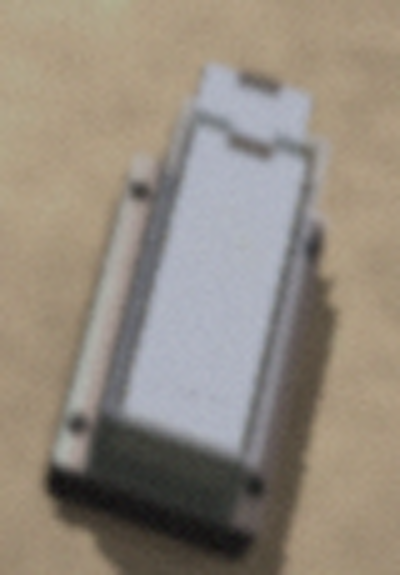

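```bash
python3 - <<'E'
from h import *
to(.5868,-.2872,.14,1.288)
E
python3 -m crank '[[[0,0,0,0,-1]]]' 30
```

```text
shift mm [ 491.7 -219.5   82.3] turn 0.547 q7 -0.06 t 0.3
time: 0.38
position: [0.1694, -0.6274, 0.2224]
tool_rot: [-3.114, -0.413, 0.0]
ft_force: [-0.2, 0.5, 0.6]
grip_width: 1.002
grip_force: 0.0
```

```bash
python3 -m crank '[[[35,-15.6,0,0,-1],[35,-15.6,0,0,-1],[35,-15.6,0,0,-1],[35,-15.6,0,0,-1],[35,-15.6,0,0,-1],[35,-15.6,0,0,-1],[35,-15.6,0,0,-1],[35,-15.6,0,0,-1],[35,-15.6,0,0,-1],[35,-15.6,0,0,-1]]]'
python3 - <<'E'
from h import *
to(.5868,-.2872,.14,1.288)
E
```

```text
time: 1.22
position: [0.4679, -0.3844, 0.2229]
tool_rot: [3.114, 0.413, 0.0]
ft_force: [0.4, -1.2, 0.5]
grip_width: 1.005
grip_force: 0.0
shift mm [140.1 -62.9  82.9] turn 0.546 q7 -0.72 t 1.2167
```

```bash
python3 -m crank '[[[28,-12.6,0,0,-1],[28,-12.6,0,0,-1],[28,-12.6,0,0,-1],[28,-12.6,0,0,-1],[28,-12.6,0,0,-1],[0,0,20,0.11,-1],[0,0,20,0.11,-1],[0,0,20,0.11,-1],[0,0,20,0.11,-1],[0,0,0,0.106,-1]]]'
python3 - <<'E'
from h import *
to(.5868,-.2872,.10,1.288)
for n in("scene","top"):
    d=get_image(n);u,v=(200,195) if n=="scene" else (478,209);cv2.imwrite(f"pics/{n}1.png",cv2.resize(d["pixels"][max(0,v-70):v+70,u-90:u+90,::-1],None,fx=4,fy=4,interpolation=cv2.INTER_CUBIC))
E
```

```text
time: 2.05
position: [0.5827, -0.2873, 0.1375]
tool_rot: [-3.107, 0.45, 0.012]
ft_force: [-1.2, 0.5, -1.5]
grip_width: 0.997
grip_force: 0.0
shift mm [ 4.2 -1.2 37.5] turn -0.005 q7 -1.52 t 2.05
```

View pics/scene1.png

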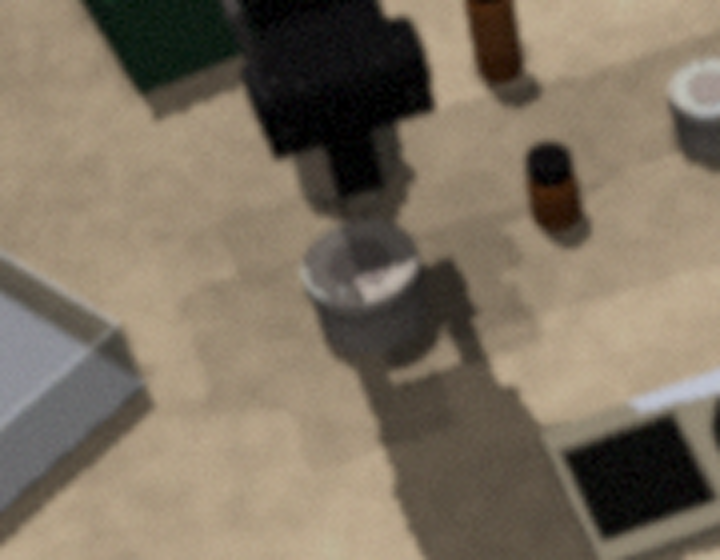

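Gripper is over the large tin (lid centre near scene pixel 200,192). Cross-check the estimates in the scene view.

Run:
```python
from h import *
s=get_image("scene")
for n,p in dict(lt=(.5868,-.2872,.042),st=(.3682,-.2746,.036),jar=(.5387,-.3779,.065),sv=(.4711,-.2797,.045),bl=(.4726,-.0836,.005),bs=(.5494,-.1059,.005),st_n=(.4727,.1507,.005),sv_n=(.5526,.1495,.005),m_n=(.507,.0842,.005)).items(): print(n,proj(s,p))
for k in blobs(s,(230,200,430,360),0,60,80)+blobs(s,(180,110,305,210),0,30,15): m=cv2.moments(k);print(cv2.contourArea(k),round(m["m10"]/m["m00"],1),round(m["m01"]/m["m00"],1))
```

```text
lt [199.3 189.6]
st [286.5 146. ]
jar [193.  147.5]
sv [246.8 164. ]
bl [305.6 230.7]
bs [268.7 244. ]
st_n [386.8 306.5]
sv_n [354.1 331.5]
m_n [348.6 293.6]
287.5 354.9 331.1
588.5 387.5 306.2
1137.5 348.6 293.9
627.5 269.1 243.7
712.5 306.2 230.7
59.0 247.0 166.2
47.0 231.0 120.6
1418.0 194.2 139.4
```

```bash
python3 -m crank '[[[4.2,-1.2,25,0,-1],[0,0,30,0,-1],[0,0,30,0,-1],[0,0,25,0,-1],[0,0,17,0,-1],[0,0,0,0,-1],[0,0,0,0,0.6],[0,0,0,0,0.6],[0,0,0,0,0.6],[0,0,0,0,0.6]]]' 30
python3 -m crank '[[[0,0,0,0,0.6],[0,0,0,0,0.6],[0,0,0,0,0.6]]]'
python3 - <<'E'
from h import *
to(.4726,-.0836,.100,1.288)
E
```

```text
time: 3.03
position: [0.5911, -0.289, 0.0177]
tool_rot: [3.109, -0.441, 0.005]
ft_force: [-0.4, -0.2, -1.3]
grip_width: 0.782
grip_force: 0.0
time: 3.28
position: [0.5906, -0.2887, 0.0169]
tool_rot: [3.11, -0.441, 0.003]
ft_force: [-0.6, 0.1, 5.7]
grip_width: 0.681
grip_force: 30.0
shift mm [-170.2 -164.1  -83.5] turn 0.001 q7 -1.55 t 3.2833
```

```bash
python3 -m crank '[[[0,0,-25,0,0.6],[0,0,-35,0,0.6],[-21.3,-20.5,0,0,0.6],[-21.3,-20.5,0,0,0.6],[-21.3,-20.5,0,0,0.6],[-21.3,-20.5,0,0,0.6],[-21.3,-20.5,0,0,0.6],[-21.3,-20.5,0,0,0.6],[-21.3,-20.5,0,0,0.6],[-21.3,-20.5,0,0,0.6]]]'
python3 -m crank '[[[0,0,0,0,0.6],[0,0,0,0,0.6],[0,0,0,0,0.6]]]'
python3 - <<'E'
from h import *
to(.4726,-.0836,.0219,1.288)
E
```

```text
time: 4.12
position: [0.4706, -0.0822, 0.0753]
tool_rot: [3.11, -0.442, -0.0]
ft_force: [-0.2, 1.3, -1.0]
grip_width: 0.687
grip_force: 30.0
time: 4.37
position: [0.4721, -0.0841, 0.0757]
tool_rot: [3.11, -0.442, 0.001]
ft_force: [-0.3, 0.5, -0.4]
grip_width: 0.682
grip_force: 30.0
shift mm [ 0.3 -0.6 53.8] turn 0.001 q7 -1.77 t 4.3667
```

```bash
python3 -m crank '[[[0,0,20,0,0.6],[0,0,20,0,0.6],[0,0,10,0,0.6],[0,0,3,0,0.6],[0,0,0,0,0.6],[0,0,0,0,0.6]]]'
python3 -m crank '[[[0,0,0,0,-1],[0,0,0,0,-1],[0,0,0,0,-1],[0,0,0,0,-1],[0,0,-30,0,-1],[0,0,-40,0,-1]]]'
python3 - <<'E'
from h import *
d=get_image("top");k=[(cv2.contourArea(c),np.round(cv2.minAreaRect(c)[0],1)) for c in blobs(d,(340,210,400,290),150,255,100)];print(k)
to(.5387,-.3779,.10,.60);to(.5387,-.3779,.10,.60+np.pi/2)
E
```

```text
time: 4.87
position: [0.4724, -0.0841, 0.0227]
tool_rot: [-3.11, 0.444, -0.001]
ft_force: [0.3, -0.0, -0.3]
grip_width: 0.682
grip_force: 30.0
time: 5.37
position: [0.4685, -0.0828, 0.0902]
tool_rot: [-3.109, 0.441, 0.012]
ft_force: [0.5, -0.3, 1.0]
grip_width: 0.978
grip_force: 0.0
[]
shift mm [142.5 265.    1.2] turn 0.689 q7 -1.76 t 5.4167
shift mm [142.5 265.    1.2] turn -0.882 q7 -1.76 t 5.4167
```

```bash
python3 -m crank '[[[15.8,29.4,0,0,-1],[15.8,29.4,0,0,-1],[15.8,29.4,0,0,-1],[15.8,29.4,0,0,-1],[15.8,29.4,0,0,-1],[15.8,29.4,0,0,-1],[15.8,29.4,0,0,-1],[15.8,29.4,0,0,-1],[15.8,29.4,0,0,-1]]]'
python3 -m crank '[[[0,0,0,-0.11,-1],[0,0,0,-0.11,-1],[0,0,0,-0.11,-1],[0,0,0,-0.11,-1],[0,0,0,-0.11,-1],[0,0,0,-0.11,-1],[0,0,0,-0.11,-1],[0,0,0,-0.112,-1],[0,0,0,0,-1],[0,0,0,0,-1]]]'
python3 - <<'E'
from h import *
to(.5387,-.3779,.01,.60)
d=get_image("top");cv2.imwrite("pics/t2.png",cv2.resize(d["pixels"][170:350,330:570,::-1],None,fx=3.3,fy=3.3,interpolation=cv2.INTER_CUBIC))
E
```

```text
time: 6.17
position: [0.5349, -0.3789, 0.0925]
tool_rot: [3.11, -0.442, 0.001]
ft_force: [0.6, -0.1, 0.4]
grip_width: 1.002
grip_force: 0.0
time: 7.0
position: [0.5347, -0.3773, 0.0925]
tool_rot: [3.003, 0.923, 0.0]
ft_force: [0.4, 0.2, -0.2]
grip_width: 1.001
grip_force: 0.0
shift mm [ 2.9  2.8 82.5] turn 1.567 q7 -0.52 t 7.0
```

View pics/t2.png

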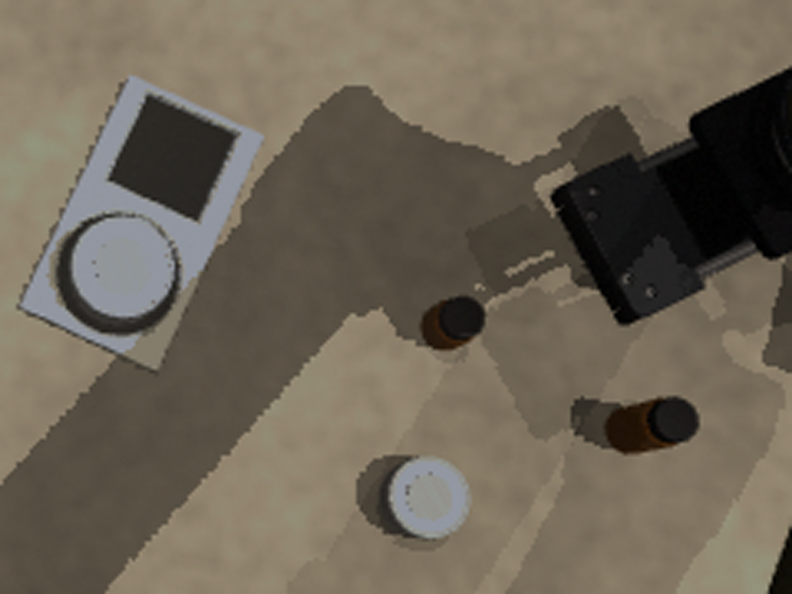

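The large tin is centred in its round nest (crop 125,267). The gripper hides the jar; descend.

```bash
python3 -m crank '[[[2.9,2.8,20,0,-1],[0,0,25,0,-1],[0,0,20,0,-1],[0,0,13,0,-1],[0,0,0,0,-1],[0,0,0,0,0.6],[0,0,0,0,0.6],[0,0,0,0,0.6],[0,0,0,0,0.6],[0,0,0,0,0.6]]]' 30
python3 -m crank '[[[0,0,0,0,0.6],[0,0,0,0,0.6],[0,0,0,0,0.6],[0,0,0,0,0.6]]]'
python3 - <<'E'
from h import *
to(.5494,-.1059,.10,1.288)
E
```

```text
time: 7.88
position: [0.5393, -0.3783, 0.0157]
tool_rot: [3.0, 0.927, 0.002]
ft_force: [-0.6, -0.1, 0.3]
grip_width: 0.704
grip_force: 0.0
time: 8.22
position: [0.5389, -0.3781, 0.0149]
tool_rot: [3.001, 0.928, 0.0]
ft_force: [0.1, 0.6, 1.5]
grip_width: 0.53
grip_force: 29.5
shift mm [ 162.3 -218.7  -85.2] turn 0.882 q7 -0.54 t 8.2167
```

```bash
python3 -m crank '[[[0,0,-30,0,0.6],[0,0,-40,0,0.6],[20.3,-27.3,0,0,0.6],[20.3,-27.3,0,0,0.6],[20.3,-27.3,0,0,0.6],[20.3,-27.3,0,0,0.6],[20.3,-27.3,0,0,0.6],[20.3,-27.3,0,0,0.6],[20.3,-27.3,0,0,0.6],[20.3,-27.3,0,0,0.6]]]'
python3 -m crank '[[[0,0,0,0.11,0.6],[0,0,0,0.11,0.6],[0,0,0,0.11,0.6],[0,0,0,0.11,0.6],[0,0,0,0.11,0.6],[0,0,0,0.11,0.6],[0,0,0,0.11,0.6],[0,0,0,0.112,0.6],[0,0,0,0,0.6],[0,0,0,0,0.6]]]'
python3 - <<'E'
from h import *
to(.5494,-.1059,.0199,1.288)
E
```

```text
time: 9.05
position: [0.5489, -0.1042, 0.0843]
tool_rot: [3.001, 0.928, -0.001]
ft_force: [0.6, 0.4, -2.0]
grip_width: 0.535
grip_force: 29.5
time: 9.88
position: [0.5492, -0.1057, 0.0843]
tool_rot: [3.111, -0.437, -0.001]
ft_force: [-0.1, 0.4, -0.9]
grip_width: 0.53
grip_force: 29.5
shift mm [ 0.3  0.1 64.4] turn 0.004 q7 -1.8 t 9.8833
```

```bash
python3 -m crank '[[[0,0,25,0,0.6],[0,0,20,0,0.6],[0,0,15,0,0.6],[0,0,3.5,0,0.6],[0,0,0,0,0.6],[0,0,0,0,0.6]]]'
python3 -m crank '[[[0,0,0,0,-0.6],[0,0,0,0,-0.6],[0,0,0,0,-0.6],[0,0,0,0,-0.6],[0,0,-35,0,-0.6],[0,0,-40,0,-0.6],[0,0,-30,0,-0.6],[0,0,0,0,-0.6]]]'
python3 - <<'E'
from h import *
to(.503,.330,.12,2.069)
E
```

```text
time: 10.38
position: [0.5495, -0.1058, 0.0211]
tool_rot: [-3.111, 0.439, 0.0]
ft_force: [0.3, -0.0, 0.2]
grip_width: 0.526
grip_force: 29.6
time: 11.05
position: [0.5542, -0.1064, 0.1334]
tool_rot: [3.109, -0.441, 0.02]
ft_force: [1.6, -0.5, -0.5]
grip_width: 0.806
grip_force: 0.0
shift mm [-170.7 -404.9   11.5] turn -0.78 q7 -1.78 t 11.05
```

```bash
python3 -m crank '[[[-14.2,-33.7,0,0,-0.4],[-14.2,-33.7,0,0,-0.4],[-14.2,-33.7,0,0,-0.4],[-14.2,-33.7,0,0,-0.4],[-14.2,-33.7,0,0,-0.4],[-14.2,-33.7,0,0,-0.4],[-14.2,-33.7,0,0,-0.4],[-14.2,-33.7,0,0,-0.4]]]'
python3 - <<'E'
from h import *
for n,(u,v) in dict(scene=(440,415),top=(150,175)).items():
    d=get_image(n);cv2.imwrite(f"pics/{n}3.png",cv2.resize(d["pixels"][v-55:v+55,u-45:u+45,::-1],None,fx=5,fy=5,interpolation=cv2.INTER_CUBIC))
cv2.imwrite("pics/m3.png",np.hstack([cv2.imread("pics/scene3.png"),cv2.imread("pics/top3.png")][::1])[:,:800] if 0 else cv2.resize(np.hstack([cv2.imread("pics/scene3.png"),cv2.imread("pics/top3.png")]),(800,489)))
for k in blobs(d,(335,190,430,300),0,80,50)+blobs(d,(335,190,430,300),150,255,50): print(cv2.contourArea(k),np.round(cv2.minAreaRect(k)[0],1))
to(.503,.330,.12,2.069)
E
```

```text
time: 11.72
position: [0.515, 0.1863, 0.1262]
tool_rot: [3.11, -0.442, 0.001]
ft_force: [0.5, -0.2, 0.4]
grip_width: 0.702
grip_force: 0.0
201.0 [363.8 254.3]
144.5 [383.1 215.6]
855.5 [383.  214.7]
538.0 [365.3 252.3]
1154.0 [381.5 214. ]
10242.5 [382.  244.5]
shift mm [ -46.5 -129.2    7.2] turn -0.769 q7 -2.35 t 11.8167
```

View pics/m3.png

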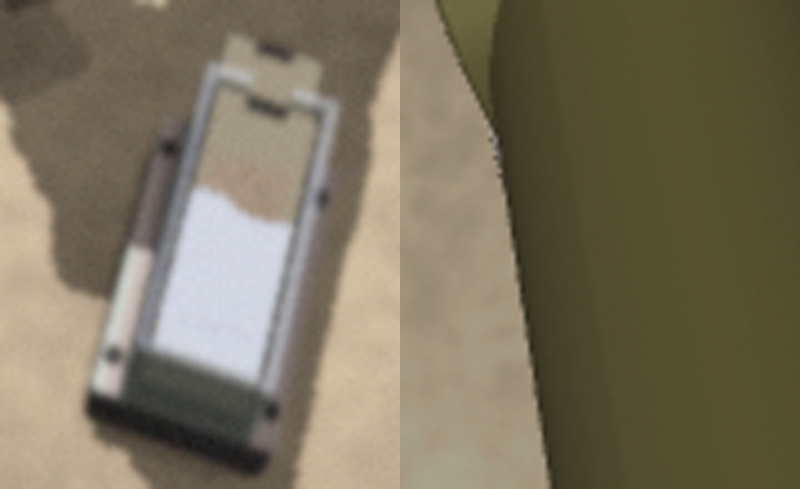

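Run:
```python
from h import *
s=get_image("scene");f=lambda x,y:(395+x/4.444,360+y/4.444)
a=ray(s,*f(230,35),.042);b=ray(s,*f(322,70),.042);print(a,b,(a+b)/2,np.linalg.norm(a-b))
for p,q in(((205,82),(150,350)),((315,118),(268,385))):
    p=ray(s,*f(*p),.078);q=ray(s,*f(*q),.078);print(p,q,np.arctan2(*(q-p)[::-1]))
print(np.arctan2(*((a-b))[::-1])-np.pi/2)
```

```text
[0.49747062 0.31242489] [0.48239825 0.34363568] [0.48993444 0.32803028] 0.034659631243008575
[0.53400521 0.32664094] [0.61716771 0.37871564] 0.5594473759855842
[0.51508129 0.36052427] [0.59644726 0.41154171] 0.5600447687990617
-2.6917007556176564
```

```bash
python3 -m crank '[[[-11.6,-33,0,0,-0.4],[-11.6,-33,0,0,-0.4],[-11.6,-33,0,0,-0.4],[-11.6,-33,0,0,-0.4],[0,0,0,-0.11,-0.4],[0,0,0,-0.11,-0.4],[0,0,0,-0.11,-0.4],[0,0,0,-0.11,-0.4],[0,0,0,-0.11,-0.4],[0,0,0,-0.11,-0.4]]]'
python3 -m crank '[[[0,0,0,-0.11,-0.4],[0,0,0,-0.02,-0.4],[0,0,0,0,-0.4],[0,0,0,0,-0.4]]]'
python3 - <<'E'
from h import *
to(.503,.333,.032,2.09)
d=get_image("scene");cv2.imwrite("pics/s4.png",cv2.resize(d["pixels"][320:470,370:520,::-1],None,fx=4,fy=4,interpolation=cv2.INTER_CUBIC))
E
```

```text
time: 12.7
position: [0.5085, 0.3226, 0.1256]
tool_rot: [3.083, 0.595, -0.0]
ft_force: [-0.6, 1.2, -0.2]
grip_width: 0.698
grip_force: 0.0
time: 13.03
position: [0.5081, 0.3234, 0.1258]
tool_rot: [3.042, 0.783, -0.0]
ft_force: [-1.2, 0.4, -0.2]
grip_width: 0.703
grip_force: 0.0
shift mm [  0.2 -10.9  93.8] turn -0.015 q7 -1.89 t 13.0333
```

View pics/s4.png

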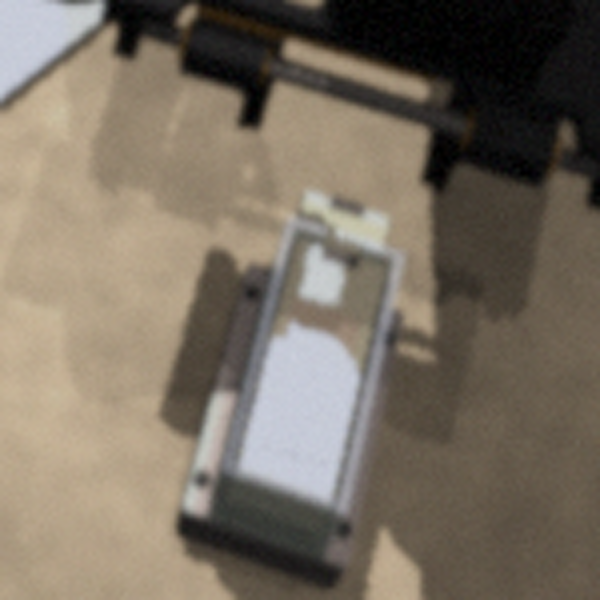

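```bash
python3 -m crank '[[[0,-10.9,20,0,-0.4],[0,0,25,0,-0.4],[0,0,20,0,-0.4],[0,0,0,0,-0.4],[0,0,0,0,-0.4],[0,0,0,0,-0.4]]]' 30
python3 - <<'E'
from h import *
to(.503,.333,.033,2.09)
d=get_image("scene");cv2.imwrite("pics/s5.png",cv2.resize(d["pixels"][320:470,370:520,::-1],None,fx=4,fy=4,interpolation=cv2.INTER_CUBIC))
E
```

```text
time: 13.58
position: [0.503, 0.3344, 0.0622]
tool_rot: [-3.041, -0.788, -0.002]
ft_force: [-0.0, 0.8, 0.8]
grip_width: 0.697
grip_force: 0.0
shift mm [-0.7  1.3 29.2] turn -0.012 q7 -1.94 t 13.5833
```

View pics/s5.png

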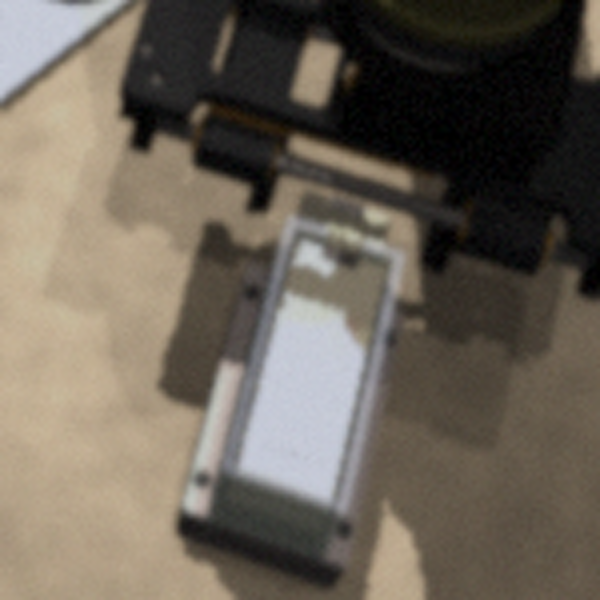

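Run:
```python
from h import *
d=get_image("scene")
c=lambda p:(proj(d,p)-[370,320])*4
print("tcp now",c([.503,.3344,.0622]),"tcp low",c([.503,.333,.034]),"mailer pt z.042",c([.503,.333,.042]),"front",c([.490,.3255,.042]))
s=ctrl.get_state();M=R.from_rotvec(s["tool_rot"]).as_matrix()
for k in(-1,1): print(c(s["position"]+M[:,1]*k*.0305))
```

```text
tcp now [346.8 216.8] tcp low [332.8 243.6] mailer pt z.042 [336.  235.6] front [343.6 202.8]
[423.2 242. ]
[271.6 192.4]
```

```bash
python3 -m crank '[[[0,1,14,0,-0.4],[0,0,14,0,-0.4],[0,0,0,0,-0.4],[0,0,0,0,-0.4]]]' 30
python3 -m crank '[[[0,0,0,0,0.8],[0,0,0,0,0.8],[0,0,0,0,0.8],[0,0,0,0,0.8],[0,0,0,0,0.8],[0,0,0,0,0.8]]]' 30
```

```text
time: 14.02
position: [0.5017, 0.3322, 0.0313]
tool_rot: [3.04, 0.789, -0.005]
ft_force: [-0.0, -0.0, 1.1]
grip_width: 0.698
grip_force: 0.0
time: 14.52
position: [0.503, 0.3333, 0.0334]
tool_rot: [-3.041, -0.789, -0.001]
ft_force: [0.2, 0.6, 0.7]
grip_width: 0.408
grip_force: 30.0
```

```bash
python3 -m crank '[[[-4,0,0,0,0.8],[-8,0,0,0,0.8],[-8,0,0,0,0.8],[-8,0,0,0,0.8],[-8,0,0,0,0.8]]]'
python3 -m crank '[[[-8,0,0,0,0.8],[-8,0,0,0,0.8],[-8,0,0,0,0.8],[-10,0,0,0,0.8],[-10,0,0,0,0.8],[0,0,0,0,0.8],[0,0,0,0,0.8]]]'
python3 - <<'E'
from h import *
to(.507,.0842,.1,-.016+np.pi/2)
d=get_image("scene");cv2.imwrite("pics/s6.png",cv2.resize(d["pixels"][320:470,370:520,::-1],None,fx=4,fy=4,interpolation=cv2.INTER_CUBIC))
E
```

```text
time: 14.93
position: [0.4706, 0.3152, 0.0332]
tool_rot: [3.041, 0.789, 0.001]
ft_force: [1.5, 0.4, 0.6]
grip_width: 0.408
grip_force: 30.0
time: 15.52
position: [0.4323, 0.2935, 0.0329]
tool_rot: [3.04, 0.789, -0.0]
ft_force: [0.9, -0.1, 0.6]
grip_width: 0.412
grip_force: 30.0
shift mm [-36.5 219.3 -66.9] turn 0.524 q7 -1.93 t 15.5167
```

View pics/s6.png

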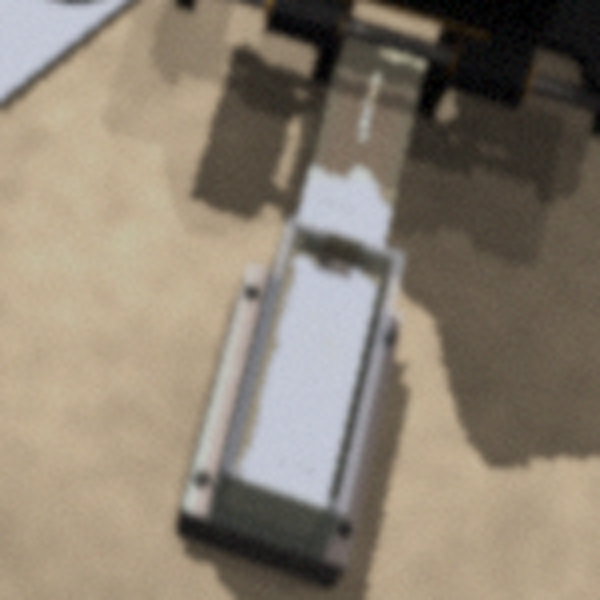

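```bash
python3 -m crank '[[[-12,0,0,0,0.8],[-12,0,0,0,0.8],[0,0,-25,0,0.8],[0,0,-25,0,0.8],[0,0,0,0.105,0.8],[0,0,0,0.105,0.8],[0,0,0,0.105,0.8],[0,0,0,0.105,0.8],[0,0,0,0.104,0.8],[0,0,0,0,0.8]]]'
python3 - <<'E'
from h import *
to(.474,.0847,.05,-.016+np.pi/2)
E
```

```text
time: 16.4
position: [0.4123, 0.2828, 0.0831]
tool_rot: [-3.141, 0.03, -0.0]
ft_force: [-0.1, 1.4, -0.3]
grip_width: 0.407
grip_force: 30.0
shift mm [ 65.4 196.9  33.1] turn -0.003 q7 -2.36 t 16.4
```

```bash
python3 -m crank '[[[9.3,28.1,0,0,0.8],[9.3,28.1,0,0,0.8],[9.3,28.1,0,0,0.8],[9.3,28.1,0,0,0.8],[9.3,28.1,0,0,0.8],[9.3,28.1,0,0,0.8],[9.3,28.1,0,0,0.8],[0,0,0,0,0.8],[0,0,0,0,0.8]]]'
python3 - <<'E'
from h import *
to(.474,.0847,.0105,-.016+np.pi/2)
d=get_image("scene");cv2.imwrite("pics/s7.png",cv2.resize(d["pixels"][240:380,270:450,::-1],None,fx=4,fy=4,interpolation=cv2.INTER_CUBIC))
E
```

```text
time: 17.15
position: [0.4745, 0.083, 0.083]
tool_rot: [-3.141, 0.028, 0.0]
ft_force: [0.4, 1.2, -1.7]
grip_width: 0.408
grip_force: 30.0
shift mm [-0.5 -1.7 72.5] turn -0.002 q7 -1.88 t 17.15
```

View pics/s7.png

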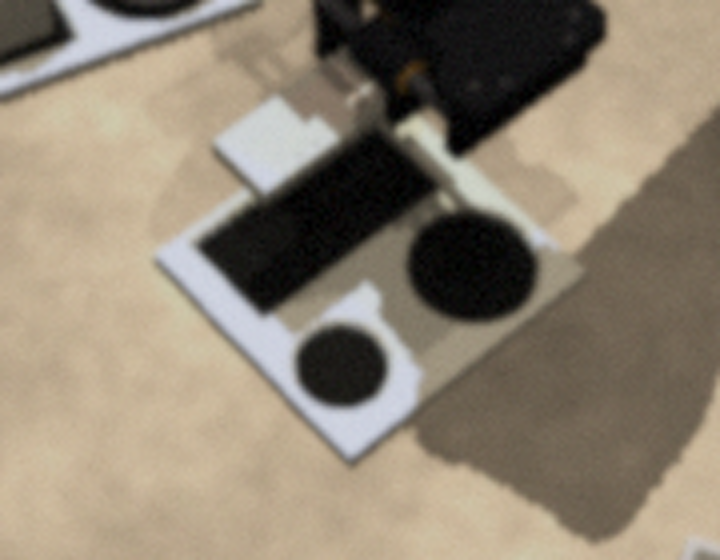

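Run:
```python
from h import *
d=get_image("scene")
for z in(.08,.085,.092): 
  for p in((216,145),(266,191)): print(z,ray(d,270+p[0]/4,240+p[1]/4,z).round(4))
s=ctrl.get_state()["position"];print(s+[.081,0,0])
```

```text
0.08 [0.5483 0.0633]
0.08 [0.5475 0.0956]
0.085 [0.5505 0.0659]
0.085 [0.5497 0.098 ]
0.092 [0.5535 0.0695]
0.092 [0.5527 0.1013]
[0.55476495 0.08564608 0.08300916]
```

```bash
python3 -m crank '[[[0,-1.7,25,0,0.8],[0,0,20,0,0.8],[0,0,15,0,0.8],[0,0,8,0,0.8],[0,0,4,0,0.8],[0,0,0,0,0.8],[0,0,0,0,0.8]]]'
python3 -m crank '[[[0,0,0,0,0.05],[0,0,0,0,0.05],[0,0,0,0,0.05],[0,0,0,0,0.05],[0,0,-20,0,0.05],[0,0,-40,0,-0.3],[0,0,-40,0,-0.3]]]'
python3 - <<'E'
from h import *
to(.3682,-.2746,.1,-.016)
E
```

```text
time: 17.83
position: [0.4743, 0.0872, 0.0116]
tool_rot: [-3.141, 0.023, -0.001]
ft_force: [-0.4, -0.5, -0.5]
grip_width: 0.405
grip_force: 30.0
time: 18.42
position: [0.4722, 0.0864, 0.1112]
tool_rot: [-3.141, 0.025, 0.006]
ft_force: [0.4, 0.2, -0.1]
grip_width: 0.556
grip_force: 0.0
shift mm [-98.3 362.6  11.4] turn -1.571 q7 -1.87 t 18.4167
```

```bash
python3 -m crank '[[[0,34,0,0,-0.5],[0,34,0,0,-0.5],[0,34,0,0,-0.5],[0,34,0,0,-0.5],[0,34,0,0,-0.5],[0,34,0,0,-0.5],[0,34,0,0,-0.5],[-19.7,24.9,0,0,-0.5],[-19.7,24.9,0,0,-0.5],[-19.7,24.9,0,0,-0.5]]]'
python3 -m crank '[[[-19.7,24.9,0,0,-0.5],[-19.7,24.9,0,0,-0.5],[0,0,0,-0.12,-0.5],[0,0,0,-0.12,-0.5],[0,0,0,-0.12,-0.5],[0,0,0,-0.12,-0.5],[0,0,0,-0.12,-0.5],[0,0,0,-0.12,-0.5],[0,0,0,-0.12,-0.5],[0,0,0,-0.12,-0.5]]]'
python3 -m crank '[[[0,0,0,-0.12,-0.5],[0,0,0,-0.12,-0.5],[0,0,0,-0.12,-0.5],[0,0,0,-0.12,-0.5],[0,0,0,-0.12,-0.5],[0,0,0,0,-0.5],[0,0,0,0,-0.5]]]'
python3 - <<'E'
from h import *
to(.3682,-.2746,.01,-.016)
d=get_image("top");cv2.imwrite("pics/t8.png",cv2.resize(d["pixels"][150:350,100:480,::-1],None,fx=2.1,fy=2.1,interpolation=cv2.INTER_CUBIC))
E
```

```text
time: 19.25
position: [0.4088, -0.2265, 0.1112]
tool_rot: [3.141, -0.026, 0.0]
ft_force: [1.1, 0.1, 0.1]
grip_width: 0.753
grip_force: 0.0
time: 20.08
position: [0.3695, -0.2745, 0.1113]
tool_rot: [2.793, 1.436, 0.0]
ft_force: [-0.2, 0.8, 0.7]
grip_width: 0.752
grip_force: 0.0
time: 20.67
position: [0.3695, -0.2744, 0.1112]
tool_rot: [2.255, 2.187, -0.0]
ft_force: [0.7, 0.8, 1.0]
grip_width: 0.749
grip_force: 0.0
shift mm [ -0.2  -1.3 101.2] turn -0.014 q7 0.55 t 20.6667
```

View pics/t8.png

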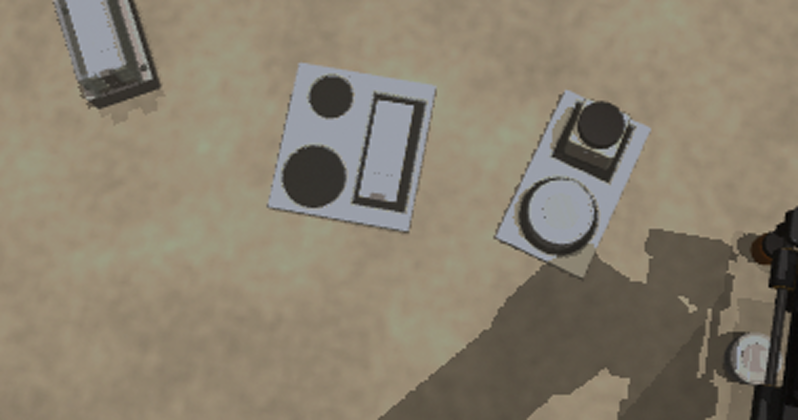

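Jar, large tin and mailer all sit in their nests (crop 600,130; 560,215; 387,150). Now the small tin.

```bash
python3 -m crank '[[[0,-1.3,30,-0.014,-0.5],[0,0,30,0,-0.5],[0,0,22,0,-0.5],[0,0,14,0,-0.5],[0,0,0,0,-0.5],[0,0,0,0,0.6],[0,0,0,0,0.6],[0,0,0,0,0.6],[0,0,0,0,0.6],[0,0,0,0,0.6]]]' 30
python3 - <<'E'
from h import *
print(ctrl.get_state()["grip_force"],ctrl.get_state()["position"])
to(.4727,.1507,.1,-.016)
E
```

```text
time: 21.55
position: [0.3689, -0.275, 0.0163]
tool_rot: [2.235, 2.205, 0.0]
ft_force: [-1.0, 1.5, 4.7]
grip_width: 0.522
grip_force: 30.0
30.00202864408493 [ 0.36891463 -0.2750414   0.01625791]
shift mm [427.   98.2 -84.3] turn 0.003 q7 0.53 t 21.55
```

```bash
python3 -m crank '[[[0,0,-35,0,0.6],[0,0,-40,0,0.6],[26,24.5,0,0,0.6],[26,24.5,0,0,0.6],[26,24.5,0,0,0.6],[26,24.5,0,0,0.6],[36,0,0,0,0.6],[36,0,0,0,0.6],[36,0,0,0,0.6],[36,0,0,0,0.6]]]'
python3 -m crank '[[[36,0,0,0,0.6],[36,0,0,0,0.6],[36,0,0,0,0.6],[36,0,0,0,0.6],[35,0,0,0,0.6],[0,0,0,0,0.6],[0,0,0,0,0.6]]]'
python3 - <<'E'
from h import *
to(.4727,.1507,.0213,-.016)
E
```

```text
time: 22.38
position: [0.4693, -0.026, 0.0903]
tool_rot: [2.236, 2.206, 0.0]
ft_force: [0.1, 0.6, -1.7]
grip_width: 0.523
grip_force: 30.0
time: 22.97
position: [0.4714, 0.1538, 0.0904]
tool_rot: [-2.23, -2.212, -0.001]
ft_force: [0.1, -1.6, -0.8]
grip_width: 0.521
grip_force: 30.0
shift mm [-3.1  1.3 69.1] turn 0.008 q7 -0.47 t 22.9667
```

```bash
python3 -m crank '[[[-3.1,1.3,25,0,0.6],[0,0,20,0,0.6],[0,0,16,0,0.6],[0,0,7,0,0.6],[0,0,0,0,0.6],[0,0,0,0,0.6]]]'
python3 -m crank '[[[0,0,0,0,-0.35],[0,0,0,0,-0.35],[0,0,0,0,-0.35],[0,0,-30,0,-0.35],[0,0,-40,0,-0.35],[0,0,0,0,-0.35]]]'
python3 - <<'E'
from h import *
to(.4711,-.2797,.1,-.016)
E
```

```text
time: 23.47
position: [0.4733, 0.1469, 0.0221]
tool_rot: [2.237, 2.205, -0.001]
ft_force: [-0.4, 0.4, -0.6]
grip_width: 0.52
grip_force: 30.0
time: 23.97
position: [0.4775, 0.15, 0.0986]
tool_rot: [2.231, 2.203, 0.015]
ft_force: [1.0, 1.5, 0.4]
grip_width: 0.673
grip_force: 0.0
shift mm [-429.8   -0.9   -2.3] turn 0.003 q7 -0.46 t 23.9667
```

```bash
python3 -m crank '[[[-35.8,0,0,0,-0.2],[-35.8,0,0,0,-0.2],[-35.8,0,0,0,-0.2],[-35.8,0,0,0,-0.2],[-35.8,0,0,0,-0.2],[-35.8,0,0,0,-0.2],[-35.8,0,0,0,-0.2],[-35.8,0,0,0,-0.2],[-35.8,0,0,0,-0.2],[-35.8,0,0,0,-0.2]]]'
python3 -m crank '[[[-35.8,0,0,0,-0.2],[-35.8,0,0,0,-0.2],[0,0,0,0,-0.2],[0,0,0,0,-0.2]]]'
python3 - <<'E'
from h import *
to(.4711,-.2797,.012,-.016)
E
```

```text
time: 24.8
position: [0.4683, -0.2118, 0.0926]
tool_rot: [2.235, 2.206, 0.0]
ft_force: [0.4, 0.2, -0.5]
grip_width: 0.599
grip_force: 0.0
time: 25.13
position: [0.4668, -0.2841, 0.0921]
tool_rot: [2.241, 2.201, -0.0]
ft_force: [0.2, 0.7, 0.3]
grip_width: 0.597
grip_force: 0.0
shift mm [ 4.5  4.2 80.1] turn -0.002 q7 0.42 t 25.1333
```

```bash
python3 -m crank '[[[4.5,4.2,25,0,-0.2],[0,0,25,0,-0.2],[0,0,20,0,-0.2],[0,0,12,0,-0.2],[0,0,0,0,-0.2],[0,0,0,0,0.9],[0,0,0,0,0.9],[0,0,0,0,0.9],[0,0,0,0,0.9],[0,0,0,0,0.9]]]' 25
python3 -m crank '[[[0,0,0,0,0.9],[0,0,0,0,0.9]]]'
python3 - <<'E'
from h import *
to(.5526,.1495,.1,-.016)
E
```

```text
time: 25.97
position: [0.4722, -0.2774, 0.0111]
tool_rot: [2.235, 2.206, 0.0]
ft_force: [-0.2, -0.2, 2.3]
grip_width: 0.315
grip_force: 25.1
time: 26.13
position: [0.4722, -0.2774, 0.0111]
tool_rot: [2.235, 2.206, 0.0]
ft_force: [-0.8, 1.1, 5.3]
grip_width: 0.316
grip_force: 25.0
shift mm [427.8  74.8 -89.3] turn 0.003 q7 0.37 t 26.1333
```

```bash
python3 -m crank '[[[0,0,-40,0,0.9],[0,0,-40,0,0.9],[35.6,0,-5,0,0.9],[35.6,0,0,0,0.9],[35.6,0,0,0,0.9],[35.6,0,0,0,0.9],[35.6,0,0,0,0.9],[35.6,0,0,0,0.9],[35.6,12.4,0,0,0.9],[35.6,12.4,0,0,0.9]]]'
python3 -m crank '[[[35.6,12.4,0,0,0.9],[35.6,12.4,0,0,0.9],[35.6,12.4,0,0,0.9],[35.6,12.4,0,0,0.9],[0,0,0,0,0.9],[0,0,0,0,0.9],[0,0,0,0,0.9]]]'
python3 - <<'E'
from h import *
to(.5526,.1495,.0161,-.016)
E
```

```text
time: 26.97
position: [0.4996, 0.0088, 0.095]
tool_rot: [2.236, 2.206, -0.001]
ft_force: [1.6, -0.1, -0.4]
grip_width: 0.312
grip_force: 25.0
time: 27.55
position: [0.5511, 0.1487, 0.0943]
tool_rot: [-2.235, -2.207, 0.003]
ft_force: [0.1, -0.2, 0.1]
grip_width: 0.315
grip_force: 25.0
shift mm [ 0.9  1.6 78.2] turn 0.003 q7 -0.48 t 27.55
```

```bash
python3 -m crank '[[[0.9,1.6,25,0,0.9],[0,0,25,0,0.9],[0,0,18,0,0.9],[0,0,9,0,0.9],[0,0,0,0,0.9],[0,0,0,0,0.9]]]'
python3 -m crank '[[[0,0,0,0,-0.05],[0,0,0,0,-0.05],[0,0,0,0,-0.05],[0,0,-20,0,-0.05],[0,0,-35,0,-0.05],[0,0,-40,0,-0.05],[0,0,-40,0,-0.05],[-35,0,0,0,-0.05],[-35,0,0,0,-0.05],[-35,0,0,0,-0.05]]]'
python3 -m crank '[[[-35,0,0,0,-0.05],[-35,0,0,0,-0.05],[-35,0,0,0,-0.05],[-35,0,0,0,-0.05],[-35,0,0,0,-0.05],[-35,0,0,0,-0.05],[-35,0,0,0,-0.05],[-35,0,0,0,-0.05],[0,0,0,0,-0.05],[0,0,0,0,-0.05]]]'
python3 - <<'E'
from h import *
d=get_image("top");cv2.imwrite("pics/t9.png",cv2.resize(d["pixels"][120:330,115:425,::-1],None,fx=2.55,fy=2.55,interpolation=cv2.INTER_CUBIC))
s=get_image("scene");cv2.imwrite("pics/s9.png",cv2.resize(s["pixels"][90:390,180:480,::-1],None,fx=2,fy=2,interpolation=cv2.INTER_CUBIC))
E
```

```text
time: 28.05
position: [0.5533, 0.1487, 0.018]
tool_rot: [2.238, 2.204, -0.001]
ft_force: [-0.4, -0.2, -0.7]
grip_width: 0.312
grip_force: 25.0
time: 28.88
position: [0.5524, 0.0446, 0.1548]
tool_rot: [2.231, 2.208, 0.003]
ft_force: [0.9, 0.4, -0.2]
grip_width: 0.523
grip_force: 0.0
time: 29.72
position: [0.5474, -0.2379, 0.1531]
tool_rot: [2.241, 2.201, -0.001]
ft_force: [1.1, 0.5, -0.1]
grip_width: 0.524
grip_force: 0.0
```

View pics/t9.png

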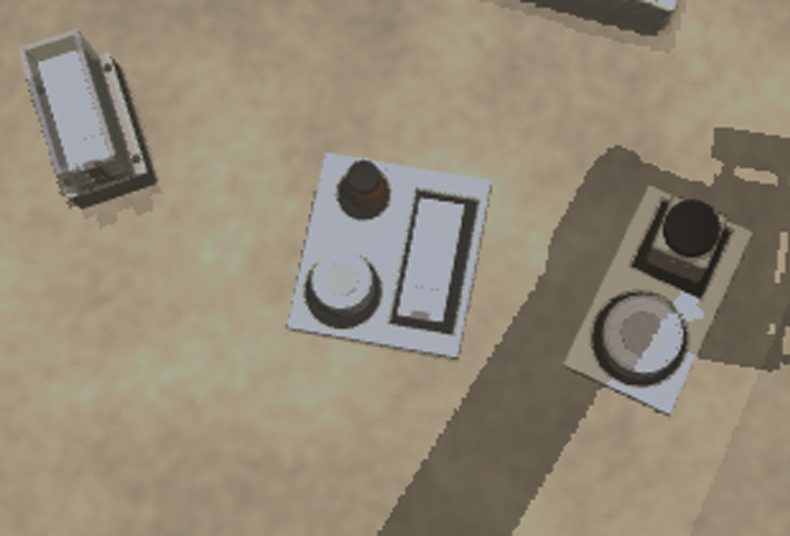

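Run:
```python
from h import *
d=get_image("top");f=lambda x,y:(115+x/2.55,120+y/2.55)
def rel(n,uv,z,o,a,t):
    p=ray(d,*uv,z)-o;c,s=np.cos(a),np.sin(a);q=np.array([c*p[0]+s*p[1],-s*p[0]+c*p[1]])*1000;print(n,(q-t).round(1))
lr=np.array([.4726,-.0836]);a=-.283
rel("lt",f(640,330),.047,lr,a,[0,0]);rel("jar",f(692,227),.070,lr,a,[80,0])
st=np.array([.4727,.1507]);a=-.016
rel("st",f(343,281),.041,st,a,[0,0]);rel("sv",f(364,176),.05,st,a,[80,0])
mc=np.mean([f(*p) for p in((417,195),(465,203),(442,327),(396,316))],0);rel("mailer",mc,.017,st,a,[36,-66])
mm=np.mean([f(*p) for p in((38,65),(78,50),(115,155),(75,170))],0);m=ray(d,*mm,.066);g=np.array([.868,.497]);f0=np.array([.490,.3255])
q=m-f0;print("top mailer along/across from old front (expect 88,0)",(q@g*1000).round(1),((-g[1]*q[0]+g[0]*q[1])*1000).round(1))
```

```text
lt [-2.3  1.8]
jar [ 0.  -0.6]
st [-0.1 -5.5]
sv [ 1.3 -5.7]
mailer [-2.9  1.7]
top mailer along/across from old front (expect 88,0) 84.8 -2.5
```

View pics/s9.png

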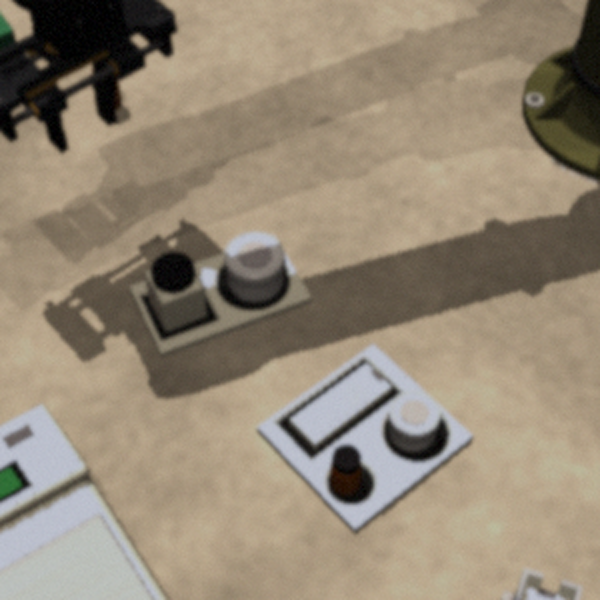

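All five are flat in their nests, within about 6 mm of centre, and the gripper is clear. Handing in.

```bash
python3 -c "
from bench import job
print(job.close_job())"
```

```text
the job is handed in; nothing more can be done
None
```

The job is handed in at about 30 s of robot time: by the last pictures all five items sit flat in their nests within about 6 mm of centre, and the three remaining mailers are stacked in the dispenser. I never touched the tall vial, though it was out of view in those pictures, and no pass or fail was returned.

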